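# Re-hang the lift-off door of the master-gauge cabinet

### The arm

A 6-joint arm with a two-finger parallel gripper is mounted at the origin on the work surface; the furniture and walls round the work are solid. World frame = base frame: x ahead of the robot, y to its left, z up, the work surface at z = 0. Lengths are in mm, angles in rad, forces in N, time in s.
With the tool pointing down it reaches from about 400 to 925 mm from the base axis. Payload 12.5 kg.
Tool frame: the origin (TCP) lies on the centre line of the jaws, within the pads' length; the fingertips stand 17 mm ahead of it and the grasp point (between the pads) lies 2 mm behind it; z points along the fingers, y is the line along which they close (so a half turn about z gives the same grasp; the last joint's range is limited). The gripper opens to 95 mm and grips with 3 to 60 N. Pads are 20 mm wide; open, the fingers measure 119 mm over their backs; the gripper's body (75 mm by 180 mm) begins 59 mm behind the grasp point.
Start: joints at [1.045, 0.491, 1.559, -0, 1.092, -0.106], TCP at [254.721, 570.756, 231.661] pointing down, gripper open.
Joint ranges: [-3.1, 3.1], [-0.84, 2.19], [0.05, 2.79], [-1.13, 4.28], [0.06, 2.93], [-2.69, 2.69]. Speed limits (rad/s): [2.22, 2.22, 2.79, 3.14, 3.14, 3.14].

### API

Orientations are given as [roll, pitch, yaw] about the fixed x, y, z axes, in that order (R = Rz(yaw) Ry(pitch) Rx(roll)).
In Python, from cell import env gives the robot as it stands.
- The arm moves only by the tool drive_tool, never from a script. Its argument "deltas" is text: rows parted by semicolons, each of 4 numbers parted by spaces: the shift along the world's x, y, z normalised to -1 to 1, where 1 is 100 mm, then the turn about the world's z normalised to -1 to 1, where 1 is 180 degrees. A call has 1 to 10 rows; each row shifts and turns the commanded pose from where the row before left it; what a row does not reach is not made up. A row lasts 1/12 s, in which the tool goes at most 41.7 mm and 7.16 degrees, less where a joint would pass 70% of its speed; a pose out of reach is approached as far as the arm can. A call with a number of a shift or a turn outside -1 to 1 is refused whole. A call with a gripper value outside its range is refused whole. "gripper" is the closure, from 0 (fully open) to 1 (shut), set as the call begins (left out, the last holds). The fingers move at their own pace and stop on an object; the grip force is fixed at half the most. Time passes only in rows, so rows that do not move let the fingers close. It gives the time, the measured TCP pose, the force, the opening and the grip force at its end, in the units of the state.
- env.state(): the state, without advancing time (a new reading comes with each control period).
- env.read_camera(name): name is "scene" or "side" or "wrist"; returns (picture, depth): 420x560x3 uint8, red, green, blue; 420x560 float32, mm along the optical axis (not along the pixel's ray), 0 where there is no reading.
- env.camera_params(name): a dict with "mtx" (3x3 intrinsics, pixels), "k1" (the pictures are not rectified: a ray, as slopes to the right and down, at radius r is drawn at 1 + k1 r^2 times it, then the intrinsics apply), "camera_from_world" (4x4, takes a point from world to camera coordinates); the wrist camera has in their place "mount" (4x4, takes a point from camera to tool coordinates, whose origin is the TCP and whose axes are the flange's). Camera axes: x right, y down, z forward; pixel columns grow to the right and rows downward; lengths in mm; the calibration is good to about 2 mm. A picture is of the moment at which its call begins: read the wrist's pose just before it. camera_params takes no time and is no camera call.
- env.job_done(): hands the job in; it is judged then, once.
The state is a dict: "t": time; "joints": joint angles; "qvel": joint speeds; "tau": joint torques, N m; "eef_pos": TCP position; "tcp_rot": TCP orientation; "ft_force": force on the tool from outside, world axes, zero at the start; "moment": the same for the moment, N m; "opening": opening from 0.0 (shut) to 1.0 (fully open); "grip_force": force on a finger pad.
Only numpy, scipy, OpenCV 4.12 (cv2) and the standard library are available. Lean on these libraries where they do the work, as an engineer would, in place of code of your own. Each camera call takes 0.05 s, during which the arm holds its last target. There are 200 camera calls.

### The job

The window door of the small white gauge cabinet has been washed and stands in the drying rack: lift it out and, holding it well open (about square to the cabinet front), lower it so that both its knuckles drop fully home over the two hinge pins together, then let go of it and swing it shut until it meets the rubber buffers. The hinge strip is adjustable and never sits quite where the cabinet's position says, so feel for the pins and never press hard on the hinge or the cabinet; keep the door upright and leave the things standing around where they are.

Things in the scene. Friction and masses are not known exactly. Their poses are not given: they have to be found in the camera images.
- door: Loose lift-off door, 0.3 kg, upright: aluminium frame 12 mm thick (x), 136 wide (y), 160 high (z), clear pane. Origin: centre of the frame's underside, 16 mm above the bench at the start. +z up; -x is the outside face, with a dark bow handle 27 mm proud at y = -59, z = 52 to 109 mm; the two hinge knuckles are beyond its +y edge, joined by steel leaves 3 mm proud of the outside face.
- door_top (a point): Centre of the door's top edge, 160 mm above its underside. The top rail below it, 28 mm high, is where to grip the door: from above, across its 12 mm thickness.
- lower_knuckle (a point): Centre of the underside of the door's lower knuckle: a steel sleeve, 24 mm outside, 12 mm bore right through, 24 mm long. It lies at x = -13, y = +87, z = 18 mm in the door's frame; the bore runs along z.
- upper_knuckle (a point): Centre of the underside of the upper knuckle, equal to the lower one and straight above it: at x = -13, y = +87, z = 108 mm in the door's frame.
- cabinet: White open-fronted cabinet with grey top, fixed, 110 mm deep (x), 216 wide (y), 215 high; master gauges inside are fixed too. Origin: centre of its underside. Its front is the plane x = -55 mm and looks along -x. The shut door has the cabinet's orientation and its origin near x = -66, y = 0, z = 30 mm; opening swings its free edge out to -x, and open square its +y axis points along the cabinet's +x.
- hinge_nominal (a point): Fixed to the cabinet at x = -79, y = +87, z = 48 mm: where the lower seat would be with the hinge strip centred. The strip is screwed fast in slotted holes: both pins, one straight above the other, really stand up to 6 mm (cabinet y) and 3 mm (cabinet x) off this line, together, either way; this is not reported. The knuckles rest on seats 48 and 138 mm above the bench.
- pin_top_nominal (a point): Nominal top of the upper pin, at x = -79, y = +87, z = 158 mm in the cabinet's frame, off by the same unreported amount. Both pins are steel, upright, 10 mm thick and 20 mm long above their seats, the top 2.5 mm tapered to 6.8 mm; the lower one ends 68 mm above the bench. Each stands on a bracket 8 mm thick, 18 mm round, that reaches out from the strip.
- buffer (a point): Tip of the upper of two rubber buffers on the cabinet's front that stop the shut door: 5 mm proud, at y = -63 mm, 60 and 160 mm above the bench. A lip of the top, 12 mm proud of the front, its underside 199 mm above the bench, from y = -106 to +40 mm, overhangs the shut door: it can be put on or taken off only while open.
- rack: Drying rack, fixed: white drip tray 90 mm (x) by 190 mm (y), 14 mm high, with two grey grooved blocks at y = -45 and +45 mm, 44 mm high. Origin: centre of its underside. The groove runs along y, is 16 mm wide and its floor is 16 mm above the bench; the door stands in it with its +y along the rack's +y.
- wash_bottle: Bystander: white squeeze bottle with red cap and bent spout, about 69 x 110 mm, 205 mm high, between the rack and the cabinet towards the wall. Origin: centre of its underside.
- tape_roll: Bystander: roll of brown tape, diameter 66 mm, 18 mm high, lying beyond the rack. Origin: centre of its underside.
- tube_tray: Bystander: white tray with compartments, 68 x 128 mm, 15 mm high, lying to the right of the cabinet. Origin: centre of its underside.

How it is judged:
By the outcome, as a careful person would: the job done as asked, in the order asked, and still so for the second after the job is handed in, with the robot touching nothing.
It also fails if it takes over 72 s, if anything falls off the work surface, if the arm or the gripper's body presses on something with over 40 N, if the wrist force passes 120 N, or if a joint passes its speed limit or range.

## Working session

There is one attempt and no reset: what is moved stays moved. The work goes in short steps, Python scripts to look and compute and a tool call to move; the robot and the scene stay as the last step left them, time stands still between calls to the robot, and variables do not carry over. Pictures are saved under pics/ and viewed, at most 10 in all, crops included, and the job is handed in when it is done.

Besides the shell and the picture viewer there is one more tool, called after "Call:" as a command line: name --argument value ..., lists and objects as JSON in quotes. drive_tool: Moves the arm, as the interface text tells. Its arguments: {"type":"object","properties":{"deltas":{"type":"string"},"gripper":{"type":"number"}},"required":["deltas"]}

```bash
mkdir -p pics; ls; cat > h.py <<'E'
import numpy as np, cv2
from cell import env
def grab(n):
    s=env.state(); im,d=env.read_camera(n); p=env.camera_params(n); return s,im,d,p
def c2w(n,s,p):
    if 'camera_from_world' in p: return np.linalg.inv(np.array(p['camera_from_world']))
    from scipy.spatial.transform import Rotation as R
    T=np.eye(4);T[:3,:3]=R.from_euler('xyz',s['tcp_rot']).as_matrix();T[:3,3]=s['eef_pos'];return T@np.array(p['mount'])
def und(p,uv):
    k=np.array([p['k1'],0,0,0,0],float)
    return cv2.undistortPoints(np.array(uv,float).reshape(-1,1,2),np.array(p['mtx']),k,).reshape(-1,2)
def pts(n,s,p,d,uv):
    uv=np.array(uv,float).reshape(-1,2); r=und(p,uv); z=d[uv[:,1].round().astype(int),uv[:,0].round().astype(int)]
    P=np.c_[r*z[:,None],z,np.ones(len(z))]; return (P@c2w(n,s,p).T)[:,:3]
def cloud(n,s,p,d):
    v,u=np.nonzero(d>0); return np.c_[u,v],pts(n,s,p,d,np.c_[u,v])
def onplane(n,s,p,uv,z):
    T=c2w(n,s,p); r=und(p,uv); D=np.c_[r,np.ones(len(r))]@T[:3,:3].T; o=T[:3,3]; return o+D*((z-o[2])/D[:,2])[:,None]
E
python3 - <<'E'
from h import *
for n in('scene','side'):
    s,im,d,p=grab(n); cv2.imwrite(f'pics/{n}0.png',im[:,:,::-1]); np.savez(f'{n}0.npz',im=im,d=d)
    T=c2w(n,s,p);print(n,T.round(2).tolist(),p['k1'])
print(env.state())
E
```

```text
pics
scene [[0.14, -0.61, 0.78, -385.52], [-0.99, -0.09, 0.11, -197.71], [-0.0, -0.79, -0.61, 866.32], [0.0, 0.0, 0.0, 1.0]] -0.03410904420799879
side [[-0.97, -0.16, 0.16, 431.54], [-0.23, 0.63, -0.74, 655.98], [0.02, -0.76, -0.65, 744.89], [0.0, 0.0, 0.0, 1.0]] 0.03388919013804595
{'t': 0.1, 'joints': array([ 1.04537589e+00,  4.91441898e-01,  1.55941687e+00, -2.08153384e-06,
        1.09168252e+00, -1.05619425e-01]), 'qvel': array([ 0.00028792, -0.00320984,  0.00014003, -0.00162979,  0.00164151,
        0.00026814]), 'tau': array([ 3.09375151e-03, -6.13624549e+01, -2.58604825e+01,  6.93965773e-02,
        4.69425728e-02,  4.22875542e-05]), 'eef_pos': array([254.62198686, 570.55343991, 231.14605774]), 'tcp_rot': array([-3.14064912e+00, -9.81714404e-05,  2.72179255e+00]), 'ft_force': array([-0.28822984, -0.32395464,  0.74865142]), 'moment': array([-0.01515591, -0.01405656,  0.02057189]), 'grip_force': 0.0, 'opening': 1.0018286359371544}
```

View pics/scene0.png

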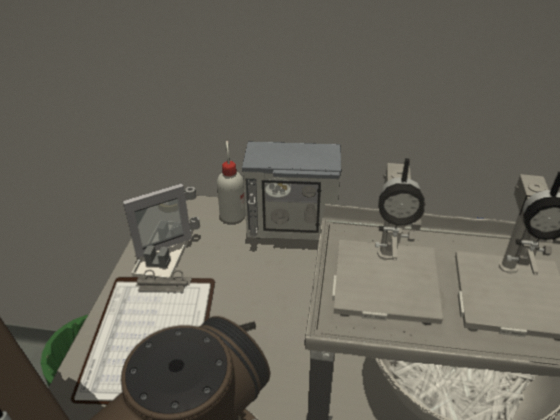

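View pics/side0.png

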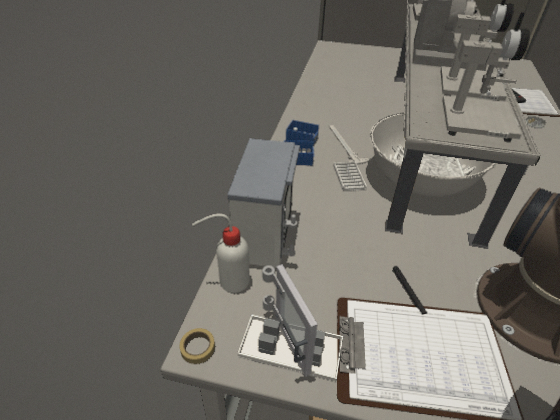

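The scene view shows the rack with the door near (160,230), handle towards the robot, knuckles at (192,190) and (195,237), the bottle at (230,195) and the cabinet at (290,190) with its hinge strip at x≈252. The side view shows the door edge-on at (295,320), the knuckles at (268,271) and (268,302), and the tape roll at (197,345).

```bash
python3 - <<'E'
from h import *
from scipy.spatial import ConvexHull
ims=[]
for n,box in(('scene',(110,130,350,290)),('side',(170,130,350,390))):
    z=np.load(n+'0.npz');im,d=z['im'],z['d'];p=env.camera_params(n)
    uv,P=cloud(n,None,p,d)
    x0,y0,x1,y1=box
    m=(uv[:,0]>=x0)&(uv[:,0]<x1)&(uv[:,1]>=y0)&(uv[:,1]<y1);uv,P=uv[m],P[m]
    print(n,'bench z',np.median(P[abs(P[:,2])<8,2]))
    for nm,lo,hi,cond in(('cabtop',207,225,P[:,1]<1e4),('doortop',171,181,P[:,1]<1e4)):
        q=P[(P[:,2]>lo)&(P[:,2]<hi)&cond]; 
        if len(q)<10: print(nm,len(q));continue
        r=cv2.minAreaRect(q[:,:2].astype(np.float32)); print(nm,len(q),np.median(q[:,2]).round(1),[np.round(v,1) for v in r], q.min(0).round(),q.max(0).round())
    a=cv2.convertScaleAbs(cv2.resize(im[y0:y1,x0:x1,::-1],None,fx=3 if n=='scene' else 2.2,fy=3 if n=='scene' else 2.2,interpolation=cv2.INTER_CUBIC),alpha=1.6,beta=20)
    cv2.imwrite(f'pics/{n}c.png',a);print(a.shape)
E
```

```text
scene bench z 1.6764432577733714
cabtop 3434 216.3 [array([650.8, -49. ]), array([287.9, 194.1]), np.float64(88.9)] [ 553. -195.  207.] [747.  95. 225.]
doortop 1068 175.9 [array([597.1, 115.3]), array([624.3, 299.7]), np.float64(89.8)] [ 448. -197.  171.] [748. 427. 181.]
(480, 720, 3)
side bench z 0.7362848964259001
cabtop 3885 216.0 [array([649.6, -19.6]), array([188.2, 373.4]), np.float64(0.3)] [ 556. -206.  207.] [744. 167. 225.]
doortop 1013 174.4 [array([665.1,  27.9]), array([245.6, 611.3]), np.float64(19.6)] [ 449. -270.  171.] [744. 278. 181.]
(572, 396, 3)
```

View pics/scenec.png

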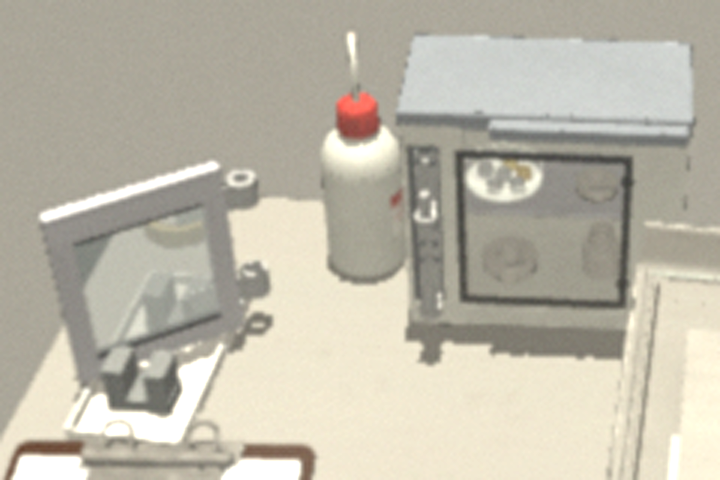

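View pics/sidec.png

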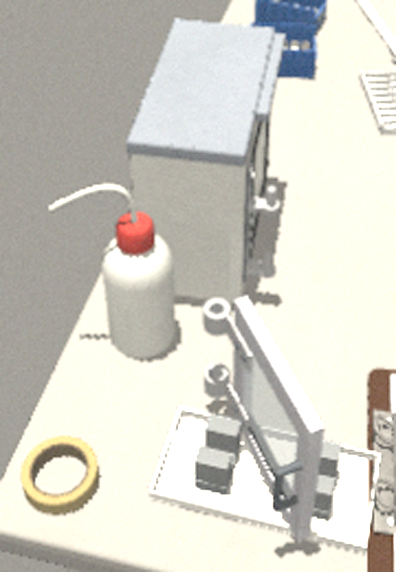

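```bash
python3 - <<'E'
from h import *
p=env.camera_params('scene');f=lambda L:[(110+a/3,130+b/3) for a,b in L]
print('cab top RL RR FL lipFR',onplane('scene',None,p,f([(410,37),(692,45),(399,110),(693,128)]),215)[:,:2].round(1))
print('door top ends', onplane('scene',None,p,f([(43,212),(217,163),(50,220),(220,171)]),176)[:,:2].round(1))
print('upper knuckle top',onplane('scene',None,p,f([(240,175)]),148).round(1),'upper pin top',onplane('scene',None,p,f([(421,194)]),158).round(1))
p=env.camera_params('side');f=lambda L:[(170+a/2.2,130+b/2.2) for a,b in L]
print('side cab BR FR FL BL',onplane('side',None,p,f([(178,22),(284,33),(240,151),(132,144)]),215)[:,:2].round(1))
print('door top ends',onplane('side',None,p,f([(234,304),(247,298),(304,432),(322,426)]),176)[:,:2].round(1))
print('knuckle top',onplane('side',None,p,f([(216,309)]),148).round(1),'pin',onplane('side',None,p,f([(273,190)]),158).round(1))
print('tape',onplane('side',None,p,f([(60,474)]),18).round(1))
z=np.load('side0.npz');uv,P=cloud('side',None,p,z['d'])
m=(uv[:,0]>270)&(uv[:,0]<325)&(uv[:,1]>255)&(uv[:,1]<345)&(P[:,2]>172)&(P[:,2]<180);q=P[m]
print(len(q),cv2.minAreaRect(q[:,:2].astype(np.float32)))
w=env.camera_params('wrist');print(w)
E
```

```text
cab top RL RR FL lipFR [[ 667.6   43.8]
 [ 687.  -177.2]
 [ 565.    31.3]
 [ 572.1 -184.6]]
door top ends [[457.2 272. ]
 [533.2 165.4]
 [448.9 263.4]
 [523.7 160.2]]
upper knuckle top [[557.6 157.9 148. ]] upper pin top [[540.2  12.3 158. ]]
side cab BR FR FL BL [[ 683.6 -165. ]
 [ 567.5 -173.3]
 [ 567.6   32.1]
 [ 665.5   47.4]]
door top ends [[537.7 177.1]
 [528.8 168.2]
 [461.3 280.3]
 [449.7 272.3]]
knuckle top [[556.4 162.6 148. ]] pin [[538.2  14.  158. ]]
tape [[668.8 268.6  18. ]]
447 ((493.4168701171875, 221.14004516601562), (12.521382331848145, 135.2400360107422), 37.36347198486328)
{'mtx': array([[308.09445612,   0.        , 279.79066341],
       [  0.        , 308.09445612, 207.74303421],
       [  0.        ,   0.        ,   1.        ]]), 'k1': -0.02436456358382564, 'mount': array([[-1.72077865e-04, -9.64785469e-01, -2.63037960e-01,
         7.36783435e+01],
       [ 9.99999979e-01, -1.35869947e-04, -1.55842566e-04,
         6.81216333e-01],
       [ 1.14615689e-04, -2.63037982e-01,  9.64785472e-01,
        -1.54343974e+02],
       [ 0.00000000e+00,  0.00000000e+00,  0.00000000e+00,
         1.00000000e+00]])}
```

Call:
drive_tool --deltas ".14 -.34 .06 .01;.14 -.34 .06 .01;.14 -.34 .06 .01;.14 -.34 .06 .01;.14 -.34 .06 .01;.14 -.34 .06 .01;.14 -.34 .06 .01;.14 -.34 .06 .01;.14 -.34 .06 .01;.14 -.34 .06 .01"

```text
t: 0.93
eef_pos: [394.9, 229.0, 291.9]
tcp_rot: [3.142, -0.0, 3.038]
ft_force: [0.9, -0.3, -0.8]
opening: 1.0
grip_force: 0.0
```

Call:
drive_tool --deltas ".14 -.34 0 .01;.14 -.34 0 .01;.14 -.34 0 .01;.14 -.34 0 .01;.14 -.34 0 .01;.14 -.34 0 .01;0 0 0 0;0 0 0 0"

```text
t: 1.6
eef_pos: [479.0, 25.3, 291.2]
tcp_rot: [3.141, -0.001, -3.062]
ft_force: [-1.0, 0.2, 0.4]
opening: 1.001
grip_force: 0.0
```

```bash
python3 - <<'E'
from h import *
s,im,d,p=grab('wrist');np.savez('w1.npz',im=im,d=d,pos=s['eef_pos'],rot=s['tcp_rot'])
print(s['t'],s['eef_pos'],s['tcp_rot'])
cv2.imwrite('pics/w1.png',cv2.convertScaleAbs(cv2.resize(im[:,:,::-1],None,fx=1.42,fy=1.42,interpolation=cv2.INTER_CUBIC),alpha=1.5,beta=15))
E
```

```text
1.6 [478.96715336  25.25246189 291.18386749] [ 3.14130806e+00 -9.77780119e-04 -3.06209011e+00]
```

View pics/w1.png

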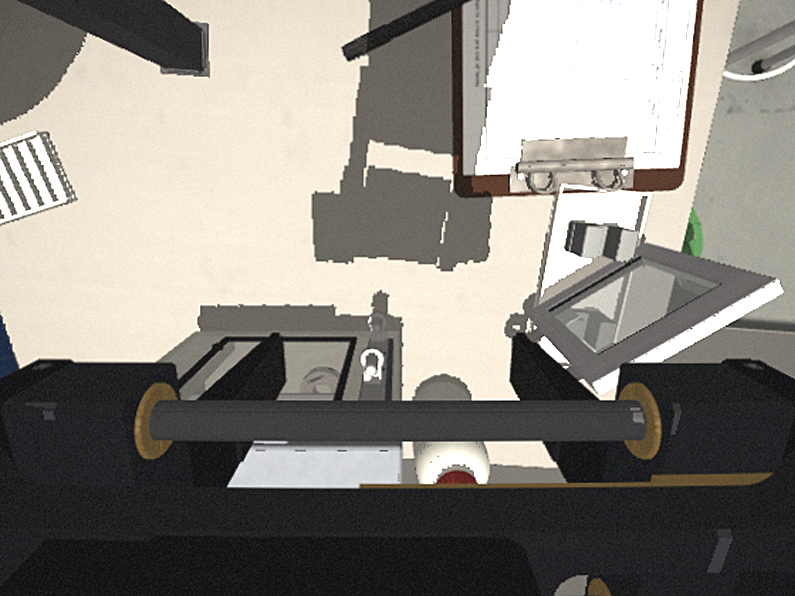

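The wrist view shows the hinge strip with the upper pin near (372,358), the lower pin near (378,320), the cabinet's front edge at y≈335, and the door at right (top rail from (783,288) to (597,390)). I'll enlarge the hinge.

```bash
python3 - <<'E'
from h import *
z=np.load('w1.npz');im=z['im'];c=im[195:295,225:300,::-1]
cv2.imwrite('pics/w1c.png',cv2.resize(c,None,fx=6,fy=6,interpolation=cv2.INTER_CUBIC))
E
```

```text
(no output)
```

View pics/w1c.png

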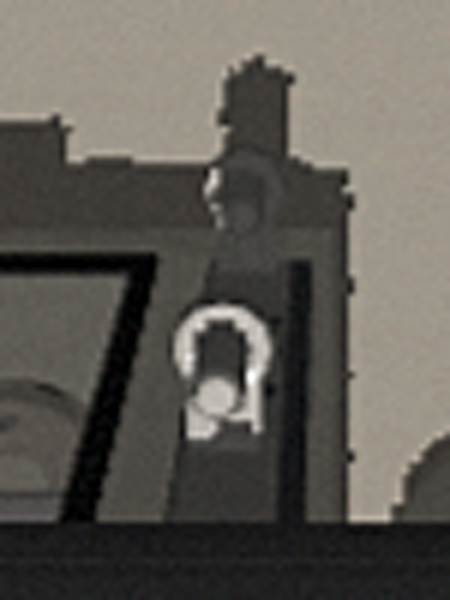

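```bash
python3 - <<'E'
from h import *
z=np.load('w1.npz');p=env.camera_params('wrist');s=dict(eef_pos=z['pos'],tcp_rot=z['rot'])
f=lambda L:[(225+(a+.5)/6-.5,195+(b+.5)/6-.5) for a,b in L]
print('pin top',onplane('wrist',s,p,f([(217,397)]),158).round(1))
print('bracket c',onplane('wrist',s,p,f([(222,352),(174,352),(270,352),(222,304)]),138).round(1).tolist())
print('lower pin',onplane('wrist',s,p,f([(240,215)]),68).round(1),'lower br',onplane('wrist',s,p,f([(243,195),(243,150)]),48).round(1).tolist())
g=lambda L:[((a+.5)/1.42-.5,(b+.5)/1.42-.5) for a,b in L]
print('door top',onplane('wrist',s,p,g([(783,278),(784,295),(597,395),(590,383)]),176).round(1).tolist())
d=z['d'];uv,P=cloud('wrist',s,p,d)
m=(P[:,2]>170)&(P[:,2]<182)&(uv[:,0]>405)&(uv[:,1]<290);q=P[m]
print(len(q),np.median(q[:,2]),cv2.minAreaRect(q[:,:2].astype(np.float32)))
m=(P[:,2]>211)&(P[:,2]<219)&(uv[:,0]>160)&(uv[:,0]<290)&(uv[:,1]>310)&(uv[:,1]<345);q=P[m];print(len(q),q.min(0),q.max(0))
# left/outer side wall of cabinet and front face (y side line)
for n in('scene','side'):
    pp=env.camera_params(n);dd=np.load(n+'0.npz')['d'];uv,P=cloud(n,None,pp,dd)
    m=(P[:,2]>211)&(P[:,2]<219)&(P[:,0]>540)&(P[:,0]<700)&(P[:,1]<60)&(P[:,1]>-200)
    m&=(uv[:,1]<200) ; q=P[m].astype(np.float32); 
    print(n,len(q),cv2.minAreaRect(q[:,:2]))
E
```

```text
pin top [[540.9  11.2 158. ]]
bracket c [[541.4, 11.0, 138.0], [542.1, 2.4, 138.0], [540.7, 19.6, 138.0], [532.2, 10.4, 138.0]]
lower pin [[540.   10.8  68. ]] lower br [[542.3, 10.7, 48.0], [531.6, 10.0, 48.0]]
door top [[447.8, 272.4, 176.0], [458.8, 276.7, 176.0], [538.7, 167.6, 176.0], [530.2, 161.0, 176.0]]
1867 174.86759532533625 ((493.96661376953125, 219.64674377441406), (14.302247047424316, 136.5648956298828), 37.72222900390625)
3553 [561.80913333 -70.12713004 211.01237508] [598.77949027  36.44101839 218.69026536]Traceback (most recent call last):
  File "<stdin>", line 18, in <module>
cv2.error: OpenCV(4.12.0) /io/opencv/modules/imgproc/src/convhull.cpp:143: error: (-215:Assertion failed) total >= 0 && (depth == CV_32F || depth == CV_32S) in function 'convexHull'
```

Call:
drive_tool --deltas ".016 .217 .04 -.035;.016 .217 .04 -.035;.016 .217 .04 -.035;.016 .217 .04 -.035;.016 .217 .04 -.035;.016 .217 .04 -.035;.016 .217 .04 -.035;.016 .217 .04 -.035;.016 .217 0 -.035;0 0 0 0"

```text
t: 2.48
eef_pos: [492.1, 226.0, 323.7]
tcp_rot: [3.141, -0.001, 2.231]
ft_force: [0.7, 0.1, 0.5]
opening: 0.997
grip_force: 0.0
```

Call:
drive_tool --deltas "0 0 0 0;0 0 0 0"

```text
t: 2.65
eef_pos: [492.4, 222.4, 323.5]
tcp_rot: [-3.141, -0.0, 2.239]
ft_force: [0.1, 0.6, -0.2]
opening: 1.001
grip_force: 0.0
```

```bash
python3 - <<'E'
from h import *
s,im,d,p=grab('wrist');np.savez('w2.npz',im=im,d=d,pos=s['eef_pos'],rot=s['tcp_rot'])
print(s['t'],s['eef_pos'],s['tcp_rot'])
uv,P=cloud('wrist',s,p,d)
A=P[:,:2]-[493.7,220.5];th=np.radians(-52.5);yd=A@[np.cos(th),np.sin(th)];xd=A@[np.sin(th),-np.cos(th)]
m=(P[:,2]>170)&(P[:,2]<181)&(abs(yd)<80)&(abs(xd)<14);q=P[m]
print(len(q),np.median(q[:,2]),cv2.minAreaRect(q[:,:2].astype(np.float32)),yd[m].min(),yd[m].max(),xd[m].min(),xd[m].max())
for lo in(-60,-40,-20,0,20,40,60):
    k=m&(yd>lo-8)&(yd<lo+8)
    if k.sum(): print(lo,k.sum(),np.percentile(xd[k],[2,50,98]).round(2))
m=(P[:,2]>142)&(P[:,2]<152)&(yd>70)&(yd<110)&(abs(xd+13)<20)
if m.sum(): print('kn',m.sum(),np.median(P[m,2]),yd[m].min(),yd[m].max(),xd[m].min(),xd[m].max())
cv2.imwrite('pics/w2.png',cv2.convertScaleAbs(cv2.resize(im[100:320,150:420,::-1],None,fx=2.7,fy=2.7,interpolation=cv2.INTER_CUBIC),alpha=1.3,beta=10))
E
```

```text
2.65 [492.3523605  222.39326228 323.50631068] [-3.14107287e+00 -6.92640833e-05  2.23883069e+00]
1535 175.12846828962068 ((493.6610412597656, 220.32936096191406), (12.018524169921875, 135.8980255126953), 37.38288497924805) -67.83911223583543 68.05544869940476 -5.992299882860181 6.15633115129753
-60 208 [-5.9  -0.07  5.68]
-40 198 [-5.37  0.1   5.52]
-20 192 [-5.76 -0.17  5.35]
0 167 [-5.07  0.1   5.21]
20 177 [-5.37  0.77  6.06]
40 170 [-5.69  0.55  5.88]
60 149 [-4.99  0.38  5.73]
kn 248 146.66044544117628 70.31451804552663 98.18073951033276 -23.44040758792224 -0.9166422695044325
```

View pics/w2.png

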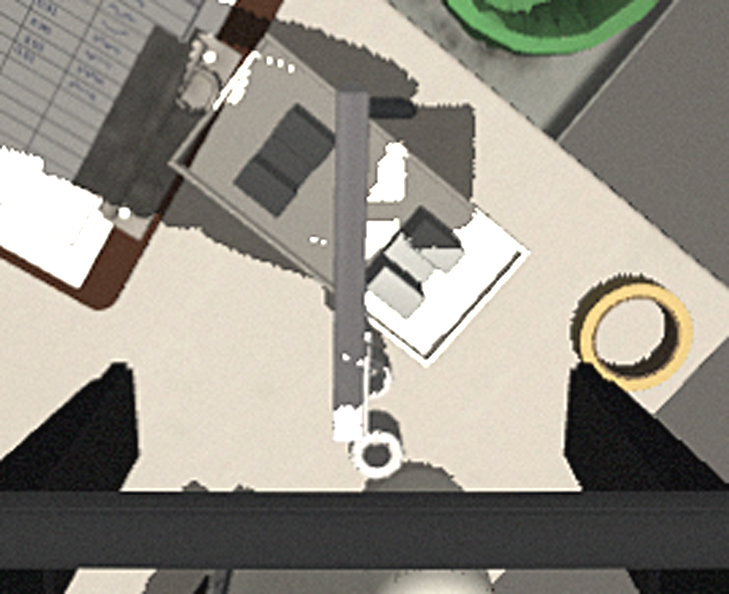

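The wrist view shows the door from above: its rail runs straight up the picture at x≈350, with the upper knuckle ring at (377,455). The cloud puts the door's top centre at (493.7, 220.3), with its axis at -52.5°.

Call:
drive_tool --deltas ".006 -.018 -.3 -.003;0 0 -.3 0;0 0 -.3 0;0 0 -.3 0;0 0 -.2 0;0 0 -.1 0;0 0 -.1 0;0 0 0 0;0 0 0 0"

```text
t: 3.45
eef_pos: [494.0, 220.2, 164.2]
tcp_rot: [3.141, 0.0, 2.226]
ft_force: [-0.1, 0.1, -0.4]
opening: 1.003
grip_force: 0.0
```

Call:
drive_tool --deltas "0 0 0 0;0 0 0 0;0 0 0 0;0 0 0 0;0 0 0 0;0 0 0 0;0 0 0 0;0 0 0 0" --gripper 1

```text
t: 4.12
eef_pos: [493.7, 220.3, 163.7]
tcp_rot: [3.142, 0.0, 2.225]
ft_force: [-0.1, 0.4, 0.0]
opening: 0.498
grip_force: 0.0
```

Call:
drive_tool --deltas "0 0 0 0;0 0 0 0;0 0 0 0;0 0 0 0;0 0 0 0;0 0 0 0;0 0 0 0;0 0 0 0;0 0 0 0;0 0 0 0"

```text
t: 4.95
eef_pos: [493.5, 220.1, 163.6]
tcp_rot: [-3.141, -0.0, 2.225]
ft_force: [-2.5, -2.2, 2.2]
opening: 0.123
grip_force: 30.0
```

Call:
drive_tool --deltas "0 0 .1 0;0 0 .2 0;0 0 .2 0;0 0 .2 0;0 0 0 0;0 0 0 0"

```text
t: 5.45
eef_pos: [494.0, 220.4, 234.2]
tcp_rot: [3.139, 0.001, 2.226]
ft_force: [-0.5, 0.6, -3.7]
opening: 0.123
grip_force: 30.0
```

Call:
drive_tool --deltas "-.15 0 0 0;-.25 0 0 0;-.15 -.1 0 .02;0 -.2 0 .035;0 -.25 -.04 .035;0 -.25 -.05 .035;0 -.25 -.05 .035;0 -.25 -.05 .035;0 -.25 -.05 .035;0 -.25 0 .035"

```text
t: 6.28
eef_pos: [437.7, 39.2, 207.7]
tcp_rot: [3.141, -0.003, 3.063]
ft_force: [0.4, -0.7, -3.6]
opening: 0.126
grip_force: 30.0
```

Call:
drive_tool --deltas "0 -.25 0 .035;.0 -.15 0 .021;0 -.1 0 0;0 0 0 0;0 0 0 0;0 0 0 0"

```text
t: 6.78
eef_pos: [438.5, -9.1, 209.3]
tcp_rot: [3.141, -0.001, -3.051]
ft_force: [0.1, 0.9, -3.3]
opening: 0.125
grip_force: 30.0
```

```bash
python3 - <<'E'
from h import *
for n in('side','scene'):
    s,im,d,p=grab(n);np.savez(n+'3.npz',im=im,d=d)
    if n=='side': a=cv2.resize(im[150:330,210:360,::-1],None,fx=3.3,fy=3.3,interpolation=cv2.INTER_CUBIC)
    else: b=cv2.resize(im[140:320,200:300,::-1],None,fx=3.3,fy=3.3,interpolation=cv2.INTER_CUBIC)
c=cv2.convertScaleAbs(np.hstack([a,b[:a.shape[0]]])[:600,:800],alpha=1.5,beta=15);print(a.shape,c.shape);cv2.imwrite('pics/c3.png',c)
s=env.state();print(s['eef_pos'],s['tcp_rot'],s['ft_force'])
E
```

```text
(594, 495, 3) (594, 800, 3)
[438.62557481  -8.96618811 209.49480446] [ 3.14133723e+00 -2.48208349e-04 -3.04923487e+00] [-0.18232991  0.56407748 -3.86605388]
```

View pics/c3.png

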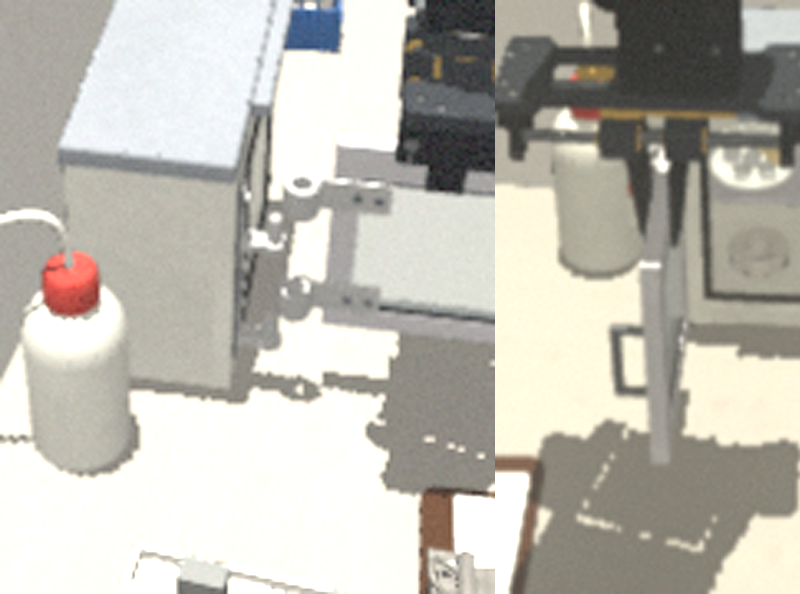

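The crop shows the upper knuckle ring at (301,182) and the upper pin's top at (275,219), with the door square to the cabinet. I'll compare the two from this one camera.

```bash
python3 - <<'E'
from h import *
p=env.camera_params('side')
f=lambda L:[(210+(a+.5)/3.3-.5,150+(b+.5)/3.3-.5) for a,b in L]
print('kn',onplane('side',None,p,f([(301,182)]),193.9),'pin',onplane('side',None,p,f([(275,219)]),158))
# subpixel via brightness centroid not needed; predicted knuckle
a=np.radians(5.25);y=np.array([np.cos(a),np.sin(a)]);x=np.array([y[1],-y[0]]);t=np.array([438.63,-8.97]);print('pred kn',t+87*y-13*x)
z=np.load('side3.npz');uv,P=cloud('side',None,p,z['d'])
m=(abs(P[:,2]-193)<4)&(abs(P[:,0]-524)<25)&(abs(P[:,1]-12)<25)&(uv[:,0]<310);print(m.sum(),P[m].min(0),P[m].max(0))
m=(abs(P[:,2]-158)<3)&(abs(P[:,0]-540)<12)&(abs(P[:,1]-12)<12);print(m.sum(),P[m].mean(0))
E
```

```text
kn [[525.37533789  15.24562191 193.9       ]] pin [[540.67205012  13.55003633 158.        ]]
pred kn [524.07550766  11.93610488]
73 [509.75442637   0.85517573 189.11693111] [535.61090492  25.21688971 194.34272697]
15 [539.77955883  12.84380301 158.01462573]
```

Call:
drive_tool --deltas ".08 -.006 0 0;.08 0 0 0;0 0 -.05 0;0 0 -.05 0;0 0 0 0;0 0 0 0;0 0 0 0"

```text
t: 7.47
eef_pos: [454.6, -10.3, 199.6]
tcp_rot: [3.141, -0.0, -3.049]
ft_force: [0.4, 0.0, -3.8]
opening: 0.125
grip_force: 30.0
```

Call:
drive_tool --deltas "0 0 -.01 0;0 0 -.01 0;0 0 -.01 0;0 0 0 0;0 0 0 0"

```text
t: 7.88
eef_pos: [454.7, -10.4, 196.7]
tcp_rot: [3.141, -0.0, -3.049]
ft_force: [0.6, 0.5, -4.2]
opening: 0.127
grip_force: 30.0
```

Call:
drive_tool --deltas "0 0 -.01 0;0 0 0 0;0 0 -.01 0;0 0 0 0"

```text
t: 8.22
eef_pos: [454.7, -10.3, 194.5]
tcp_rot: [3.141, -0.0, -3.049]
ft_force: [0.2, -0.0, -3.8]
opening: 0.126
grip_force: 30.0
```

Call:
drive_tool --deltas "0 0 -.01 0;0 0 0 0;0 0 0 0"

```text
t: 8.47
eef_pos: [454.7, -10.3, 193.6]
tcp_rot: [3.141, -0.0, -3.049]
ft_force: [0.8, 0.9, -3.5]
opening: 0.126
grip_force: 30.0
```

Call:
drive_tool --deltas "0 0 -.01 0;0 0 -.01 0;0 0 -.01 0;0 0 0 0;0 0 0 0"

```text
t: 8.88
eef_pos: [454.7, -10.3, 190.6]
tcp_rot: [3.141, -0.0, -3.049]
ft_force: [-0.1, 0.7, -3.3]
opening: 0.122
grip_force: 30.0
```

Call:
drive_tool --deltas "0 0 -.01 0;0 0 -.01 0;0 0 -.01 0;0 0 0 0;0 0 0 0"

```text
t: 9.3
eef_pos: [454.7, -10.3, 187.6]
tcp_rot: [3.141, -0.0, -3.049]
ft_force: [-0.4, 0.0, -3.8]
opening: 0.125
grip_force: 30.0
```

Call:
drive_tool --deltas "0 0 -.01 0;0 0 -.01 0;0 0 -.01 0;0 0 0 0;0 0 0 0"

```text
t: 9.72
eef_pos: [454.7, -10.3, 184.6]
tcp_rot: [3.141, -0.0, -3.049]
ft_force: [-0.4, -1.1, -4.0]
opening: 0.126
grip_force: 30.0
```

Call:
drive_tool --deltas "0 0 -.01 0;0 0 -.01 0;0 0 -.01 0;0 0 -.01 0;0 0 0 0;0 0 0 0"

```text
t: 10.22
eef_pos: [454.7, -10.4, 180.6]
tcp_rot: [3.141, -0.0, -3.049]
ft_force: [-0.2, -1.0, -2.6]
opening: 0.124
grip_force: 30.0
```

Call:
drive_tool --deltas "0 0 -.01 0;0 0 -.01 0;0 0 0 0;0 0 0 0"

```text
t: 10.55
eef_pos: [454.6, -10.4, 179.1]
tcp_rot: [-3.141, 0.0, -3.049]
ft_force: [-4.8, -1.1, 5.1]
opening: 0.12
grip_force: 30.0
```

Call:
drive_tool --deltas "0 0 -.006 0;0 0 0 0;0 0 0 0"

```text
t: 10.8
eef_pos: [454.5, -10.4, 178.8]
tcp_rot: [-3.141, 0.0, -3.049]
ft_force: [-6.7, -1.4, 11.6]
opening: 0.123
grip_force: 30.0
```

Call:
drive_tool --deltas "0 0 .006 0;0 0 0 0;0 0 0 0"

```text
t: 11.05
eef_pos: [454.7, -10.4, 178.9]
tcp_rot: [-3.142, 0.0, -3.049]
ft_force: [-4.9, -1.3, 7.2]
opening: 0.124
grip_force: 30.0
```

Call:
drive_tool --deltas "0 0 0 0;0 0 0 0;0 0 0 0;0 0 0 0;0 0 0 0;0 0 0 0" --gripper 0.65

```text
t: 11.55
eef_pos: [454.8, -10.3, 178.6]
tcp_rot: [3.141, -0.0, -3.049]
ft_force: [-0.4, -0.2, 0.3]
opening: 0.349
grip_force: 0.0
```

```bash
python3 - <<'E'
from h import *
s,im,d,p=grab('side');np.savez('side4.npz',im=im,d=d)
a=cv2.resize(im[150:330,210:360,::-1],None,fx=3.3,fy=3.3,interpolation=cv2.INTER_CUBIC)
cv2.imwrite('pics/c4.png',cv2.convertScaleAbs(a,alpha=1.4,beta=10))
uv,P=cloud('side',s,p,d)
m=(abs(P[:,2]-162)<9)&(abs(P[:,0]-541)<14)&(abs(P[:,1]-12)<14);print(m.sum(),np.percentile(P[m,2],[10,50,90]),P[m].mean(0))
print(s)
E
```

```text
106 [154.81986624 161.26558523 163.67654932] [538.01478612  12.74204129 160.30400719]
{'t': 11.55, 'joints': array([-1.68202269e-01,  3.25488390e-01,  2.02352971e+00,  1.51557206e-04,
        7.92614075e-01, -1.83139072e+00]), 'qvel': array([ 8.52284572e-04, -2.32235376e-04, -6.90879679e-04, -1.06427628e-03,
       -2.67737777e-06, -1.14199620e-04]), 'tau': array([ 2.27520301e-03, -4.36356282e+01, -1.96367615e+01, -3.90014320e-02,
        6.73475163e-02,  5.21780908e-05]), 'eef_pos': array([454.75925827, -10.34992133, 178.60183255]), 'tcp_rot': array([ 3.14147818e+00, -1.03878655e-05, -3.04930693e+00]), 'ft_force': array([-0.36891049, -0.19262643,  0.26179243]), 'moment': array([ 0.00689266, -0.00749913, -0.04246327]), 'grip_force': 0.0, 'opening': 0.3488385656336427}
```

View pics/c4.png

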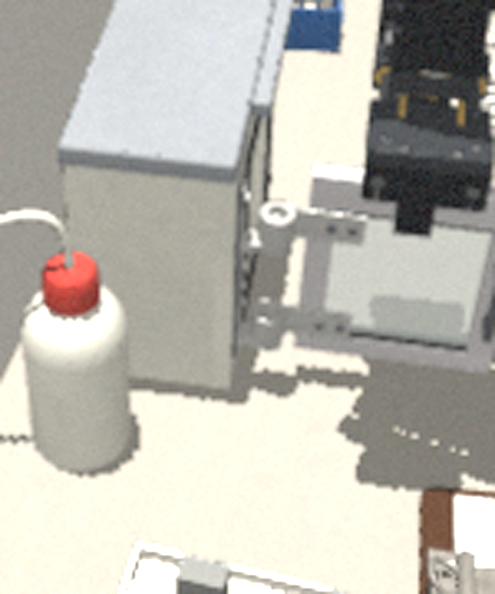

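The crop shows both knuckles down on their brackets, with the pin tip visible in the upper bore at (277,212). The cloud puts the knuckle top at z≈161–162, so the door is seated. I'll withdraw upwards.

Call:
drive_tool --deltas "0 0 .05 0;0 0 .1 0;0 0 .15 0;0 0 .2 0;0 0 .2 0;0 0 0 0;0 0 0 0"

```text
t: 12.18
eef_pos: [454.9, -10.4, 249.5]
tcp_rot: [-3.141, 0.002, -3.049]
ft_force: [-0.6, -0.1, 0.3]
opening: 0.35
grip_force: 0.0
```

```bash
python3 - <<'E'
from h import *
z=np.load('scene0.npz');p=env.camera_params('scene');uv,P=cloud('scene',None,p,z['d'])
m=(P[:,2]>60)&(P[:,0]>400)&(P[:,0]<640)&(P[:,1]<-180)&(P[:,1]>-330);q=P[m]
for y in range(-330,-180,25):
    k=q[(q[:,1]>y)&(q[:,1]<=y+25)]
    if len(k): print(y,len(k),k.min(0).round(),k.max(0).round())
s,im,d,p=grab('side');uv,P=cloud('side',s,p,d)
m=(abs(P[:,2]-160)<8)&(abs(P[:,0]-541)<14)&(abs(P[:,1]-12)<14);print(m.sum(),np.percentile(P[m,2],[10,50,90]),P[m].mean(0))
m=(P[:,2]>184)&(P[:,2]<196)&(P[:,0]>370)&(P[:,0]<530)&(abs(P[:,1]+5)<30);q=P[m];print(len(q),q[:,2].mean(),cv2.minAreaRect(q[:,:2].astype(np.float32)))
pin=np.array([540.5,11])
for f in np.linspace(5.3,95.3,13):
    a=np.radians(f);y=np.array([np.cos(a),np.sin(a)]);x=np.array([y[1],-y[0]]);h=max(abs(x)@[12,10],0)+0
    print(f,(pin+(13-6-h)*x-107*y).round(1))
print(env.state()['eef_pos'])
E
```

```text
-205 52 [ 566. -184.  120.] [ 610. -180.  219.]
107 [155.57989153 161.57371155 163.99030165] [538.15314279  13.10062175 160.35221572]
353 188.2433528071845 ((453.21990966796875, -9.983915328979492), (134.64280700683594, 16.37194061279297), 6.415464401245117)
5.3 [433.6   5.2]
12.8 [435.   -7.4]
20.3 [437.9 -20. ]
27.8 [442.4 -32.3]
35.3 [448.5 -44.2]
42.8 [456.2 -55.5]
50.3 [465.5 -65.8]
57.8 [476.3 -75. ]
65.3 [488.4 -82.8]
72.8 [501.8 -89. ]
80.3 [516.1 -93.4]
87.8 [531.  -95.7]
95.3 [544.5 -96.1]
[454.5359438  -10.31261325 248.62301087]
```

Call:
drive_tool --deltas "-.1 .16 0 -.036;-.1 .16 0 -.036;0 .05 0 -.036;0 0 0 -.036;0 0 0 -.036;0 0 0 -.036;0 0 0 -.036;0 0 0 -.036;0 0 0 -.036;0 0 0 -.036" --gripper 1

```text
t: 13.07
eef_pos: [434.3, 26.7, 247.6]
tcp_rot: [-3.14, -0.001, 2.097]
ft_force: [-0.5, 1.1, 0.1]
opening: 0.006
grip_force: 0.0
```

Call:
drive_tool --deltas "0 0 0 -.036;0 0 0 -.036;0 0 0 -.036;0 0 0 -.032;0 0 0 0;0 0 0 0;0 0 0 0;0 0 0 0"

```text
t: 13.73
eef_pos: [434.6, 26.6, 248.4]
tcp_rot: [-3.141, -0.0, 1.665]
ft_force: [0.1, -0.1, -0.2]
opening: 0.007
grip_force: 0.0
```

Call:
drive_tool --deltas "0 0 -.2 0;0 0 -.2 0;0 0 -.15 0;0 0 -.07 0;0 0 0 0;0 0 0 0"

```text
t: 14.23
eef_pos: [434.9, 26.6, 186.9]
tcp_rot: [-3.141, -0.0, 1.664]
ft_force: [-0.5, 0.1, -0.7]
opening: 0.005
grip_force: 0.0
```

Call:
drive_tool --deltas "0 -.07 0 0;0 -.06 0 0;0 -.05 0 0;0 -.05 0 0;0 -.05 0 0;.01 -.06 0 0;.01 -.06 0 0;.02 -.06 0 0;.02 -.06 0 0;0 0 0 0"

```text
t: 15.07
eef_pos: [441.2, -26.4, 186.6]
tcp_rot: [3.141, 0.0, 1.662]
ft_force: [0.1, 0.4, -0.1]
opening: 0.008
grip_force: 0.0
```

Call:
drive_tool --deltas ".03 -.06 0 0;.03 -.06 0 0;.03 -.06 0 0;.04 -.06 0 0;.04 -.06 0 0;.05 -.05 0 0;.05 -.05 0 0;.05 -.05 0 0;.06 -.04 0 0;0 0 0 0"

```text
t: 15.9
eef_pos: [479.9, -75.1, 186.6]
tcp_rot: [3.141, 0.0, 1.663]
ft_force: [-0.8, 0.1, 0.7]
opening: 0.004
grip_force: 0.0
```

```bash
cat > ang.py <<'E'
from h import *
for n in('side','scene'):
    s,im,d,p=grab(n);uv,P=cloud(n,s,p,d)
    r=np.hypot(P[:,0]-540.5,P[:,1]-11)
    m=(P[:,2]>183)&(P[:,2]<194)&(r<160)&(P[:,0]<562)
    if n=='scene': m&=(uv[:,1]<330)
    q=P[m];print(n,len(q))
    if len(q)>20:
        print([np.round(v,1) for v in cv2.minAreaRect(q[:,:2].astype(np.float32))],q.min(0).round(),q.max(0).round())
        v,_,_=np.linalg.svd(np.cov((q[:,:2]-q[:,:2].mean(0)).T));print('axis',np.degrees(np.arctan2(v[1,0],v[0,0])))
print(env.state()['t'],env.state()['eef_pos'],env.state()['ft_force'])
E
python3 ang.py
```

```text
side 253
[array([506.8, -48.1]), array([177.2,  40.3]), np.float64(57.3)] [ 468. -129.  183.] [562.  22. 194.]
axis -126.61139095124743
scene 144
[array([509.6, -46.3]), array([185. ,  44.2]), np.float64(57.0)] [ 467. -132.  183.] [562.  32. 193.]
axis -121.97696580448266
16.0 [478.78876205 -74.39484132 186.48775624] [-0.8979908   0.92273581 -0.52311828]
```

Call:
drive_tool --deltas ".05 -.04 0 0;.05 -.04 0 0;.06 -.03 0 0;.07 -.03 0 0;.07 -.02 0 0;.07 -.02 0 0;.05 -.01 0 0;.05 -.01 0 0;0 0 0 0"

```text
t: 16.75
eef_pos: [526.6, -94.5, 186.6]
tcp_rot: [3.141, 0.0, 1.663]
ft_force: [-1.5, 0.8, 0.1]
opening: 0.005
grip_force: 0.0
```

Call:
drive_tool --deltas ".03 -.005 0 0;.03 0 0 0;.03 0 0 0;.02 0 0 0;.02 0 0 0;0 0 0 0"

```text
t: 17.25
eef_pos: [539.0, -94.8, 186.7]
tcp_rot: [3.141, 0.0, 1.663]
ft_force: [0.7, 0.4, 0.6]
opening: 0.003
grip_force: 0.1
```

Now 1 mm steps until the buffers are felt.

Call:
drive_tool --deltas ".01 0 0 0;.01 0 0 0;.01 0 0 0;0 0 0 0;0 0 0 0"

```text
t: 17.67
eef_pos: [541.7, -94.8, 186.7]
tcp_rot: [3.141, 0.0, 1.663]
ft_force: [-0.5, 0.6, -0.1]
opening: 0.01
grip_force: 0.1
```

Call:
drive_tool --deltas ".01 0 0 0;.01 0 0 0;0 0 0 0;0 0 0 0"

```text
t: 18.0
eef_pos: [543.8, -94.9, 186.6]
tcp_rot: [3.142, 0.0, 1.663]
ft_force: [0.2, 0.6, -0.7]
opening: 0.004
grip_force: 0.1
```

Call:
drive_tool --deltas ".01 0 0 0;0 0 0 0;0 0 0 0"

```text
t: 18.25
eef_pos: [544.7, -94.9, 186.6]
tcp_rot: [3.142, -0.0, 1.663]
ft_force: [-0.7, 0.8, 0.0]
opening: -0.0
grip_force: 0.2
```

Call:
drive_tool --deltas ".01 0 0 0;0 0 0 0;.01 0 0 0;0 0 0 0"

```text
t: 18.58
eef_pos: [546.9, -94.9, 186.7]
tcp_rot: [3.141, 0.0, 1.663]
ft_force: [0.2, 0.3, 0.3]
opening: -0.001
grip_force: 0.2
```

Call:
drive_tool --deltas ".01 0 0 0;0 0 0 0;0 0 0 0"

```text
t: 18.83
eef_pos: [547.6, -94.8, 186.6]
tcp_rot: [-3.141, -0.0, 1.663]
ft_force: [-2.0, 1.2, 0.3]
opening: 0.005
grip_force: 0.7
```

```bash
python3 ang.py
```

```text
side 149
[array([550.6, -36.7]), array([128.2,  22.1]), np.float64(89.7)] [ 539. -101.  183.] [562.  27. 194.]
axis 86.36464559460268
scene 195
[array([549.3, -56.8]), array([173. ,  24.8]), np.float64(89.8)] [ 537. -143.  183.] [562.  30. 194.]
axis 88.22564202049234
18.9333 [547.61915791 -94.80735081 186.62092269] [-1.78713634  0.41832185  0.31306012]
```

Call:
drive_tool --deltas ".01 0 0 0;0 0 0 0;0 0 0 0"

```text
t: 19.18
eef_pos: [547.8, -94.8, 186.6]
tcp_rot: [-3.14, -0.0, 1.663]
ft_force: [-6.4, 0.3, 3.4]
opening: 0.005
grip_force: 3.3
```

Call:
drive_tool --deltas ".005 0 0 0;0 0 0 0;0 0 0 0"

```text
t: 19.43
eef_pos: [547.9, -94.7, 186.5]
tcp_rot: [-3.138, -0.001, 1.663]
ft_force: [-8.0, -0.3, 4.3]
opening: 0.008
grip_force: 4.6
```

Call:
drive_tool --deltas "-.01 0 0 0;-.01 0 0 0;-.02 0 0 0;-.05 0 0 0;-.2 0 0 0;-.3 0 0 0;-.3 0 .2 0;0 0 .3 0;0 0 .3 0;0 0 0 0"

```text
t: 20.27
eef_pos: [461.3, -95.4, 271.6]
tcp_rot: [3.134, 0.003, 1.663]
ft_force: [1.1, -0.2, 0.5]
opening: 0.004
grip_force: 0.0
```

```bash
python3 ang.py; python3 - <<'E'
from h import *
s,im,d,p=grab('scene');s,i2,d,p=grab('side')
a=cv2.resize(im[130:260,210:350,::-1],None,fx=3,fy=3,interpolation=cv2.INTER_CUBIC);b=cv2.resize(i2[130:260,225:345,::-1],None,fx=3,fy=3,interpolation=cv2.INTER_CUBIC)
cv2.imwrite('pics/fin.png',cv2.convertScaleAbs(np.hstack([a,b]),alpha=1.5,beta=15))
E
```

```text
side 175
[array([555.4, -57.1]), array([170.1,  13.1]), np.float64(89.9)] [ 549. -142.  183.] [562.  28. 193.]
axis 90.99379969667919
scene 267
[array([554.1, -56. ]), array([175.5,  15.8]), np.float64(90.0)] [ 546. -144.  183.] [562.  32. 194.]
axis 90.44922297433303
20.3667 [460.28742141 -94.94559477 267.47782435] [-1.04534645 -0.37135667 -0.70351884]
```

View pics/fin.png

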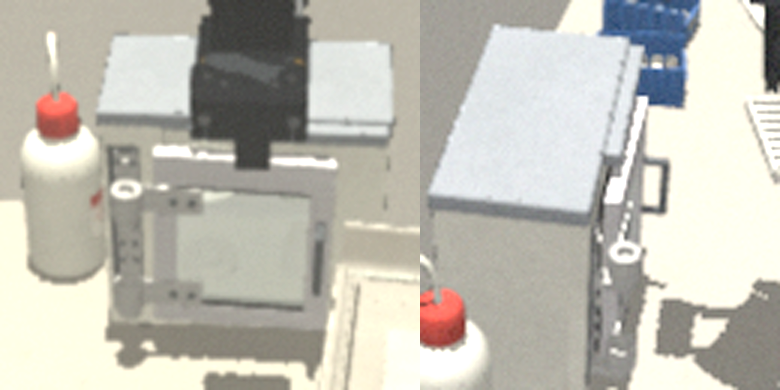

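The door is shut in both views: its top rail is tucked under the lip and the knuckles sit on the brackets. I'll check its angle against the cabinet front.

```bash
python3 - <<'E'
from h import *
s,im,d,p=grab('scene');print(s['t'])
g=lambda x0,x1,y0,y1:[(210+u/3,130+v/3) for u in np.arange(x0,x1,3) for v in np.arange(y0,y1,3)]
def fit(L,nm):
    P=pts('scene',s,p,d,L);A=np.c_[P[:,1:],np.ones(len(P))];c=np.linalg.lstsq(A,P[:,0],rcond=None)[0]
    r=P[:,0]-A@c;k=abs(r)<6;c=np.linalg.lstsq(A[k],P[k,0],rcond=None)[0]
    print(nm,k.sum(),'yaw',np.degrees(np.arctan(-c[0])).round(2),'x at y=-130,z=100',(c@[-130,100,1]).round(1),'at y=-60',(c@[-60,100,1]).round(1), 'tilt',c[1].round(3))
fit(g(215,325,167,185)+g(200,325,308,322)+g(160,172,212,280)+g(322,332,170,320),'door')
z0=np.load('scene0.npz');d=z0['d']
f=lambda x0,x1,y0,y1:[(110+u/3,130+v/3) for u in np.arange(x0,x1,3) for v in np.arange(y0,y1,3)]
fit(f(445,455,155,300)+f(460,615,308,318)+f(638,680,150,215),'cab front')
E
```

```text
20.4667
door 45 yaw -2.58 x at y=-130,z=100 555.0 at y=-60 558.1 tilt -0.669
cab front 85 yaw 7.56 x at y=-130,z=100 578.7 at y=-60 569.4 tilt -0.15
```

```bash
python3 - <<'E'
from h import *
from scipy.optimize import least_squares
p=env.camera_params('scene')
def fit(P,nm,x0):
    f=lambda c:P[:,0]-c[0]-c[1]*(P[:,1]+60)
    r=least_squares(f,[x0,-.09],loss='cauchy',f_scale=1.5);e=f(r.x)
    print(nm,len(P),(abs(e)<3).sum(),'yaw',np.degrees(np.arctan(-r.x[1])).round(2),'x(-60)',r.x[0].round(1),'x(-135)',(r.x[0]-75*r.x[1]).round(1),np.median(abs(e)).round(1))
s,im,d,_=grab('scene');uv,P=cloud('scene',None,p,d)
reg=lambda P,z0,z1,y0,y1:(P[:,2]>z0)&(P[:,2]<z1)&(P[:,1]>y0)&(P[:,1]<y1)&(P[:,0]>530)&(P[:,0]<610)
fit(P[reg(P,36,52,-130,-5)],'door low rail',555)
fit(P[reg(P,165,186,-130,-5)],'door top rail',555)
d0=np.load('scene0.npz')['d'];uv,Q=cloud('scene',None,p,d0)
fit(Q[reg(Q,6,18,-165,30)],'cab low',570)
fit(Q[reg(Q,200,213,-170,-80)],'lip',560)
fit(Q[reg(Q,60,190,-170,30)],'cab mid',570)
fit(P[reg(P,6,18,-165,30)],'cab low now',570)
E
```

```text
door low rail 277 231 yaw 3.93 x(-60) 550.5 x(-135) 555.6 1.4
door top rail 396 350 yaw 2.93 x(-60) 552.0 x(-135) 555.8 1.2
cab low 152 128 yaw 4.96 x(-60) 570.5 x(-135) 577.0 1.4
lip 257 164 yaw 4.49 x(-60) 558.8 x(-135) 564.7 2.0
cab mid 1995 1111 yaw 5.05 x(-60) 568.7 x(-135) 575.3 2.6
cab low now 66 54 yaw 3.14 x(-60) 569.4 x(-135) 573.5 1.3
```

The fit suggests the door may have sprung back 1–2° when I withdrew. I'll press it shut again and back off more gently.

Call:
drive_tool --deltas "0 -.1 -.3 0;0 -.1 -.3 0;.1 0 -.2 0;.2 0 0 0;.2 0 0 0;.1 0 0 0;.1 0 0 0;.05 0 0 0;0 0 0 0;0 0 0 0"

```text
t: 21.4
eef_pos: [534.7, -114.7, 186.6]
tcp_rot: [-3.141, -0.0, 1.663]
ft_force: [-0.3, 0.6, 0.5]
opening: 0.003
grip_force: 0.0
```

Call:
drive_tool --deltas ".02 0 0 0;.02 0 0 0;.01 0 0 0;.01 0 0 0;0 0 0 0;0 0 0 0"

```text
t: 21.9
eef_pos: [541.2, -114.8, 186.7]
tcp_rot: [3.142, -0.0, 1.663]
ft_force: [-0.1, -0.2, 0.3]
opening: 0.006
grip_force: 0.0
```

Call:
drive_tool --deltas ".01 0 0 0;.01 0 0 0;0 0 0 0;0 0 0 0"

```text
t: 22.23
eef_pos: [543.3, -114.8, 186.6]
tcp_rot: [3.141, 0.0, 1.663]
ft_force: [-0.7, -1.0, 0.2]
opening: 0.002
grip_force: 0.0
```

Call:
drive_tool --deltas ".01 0 0 0;.01 0 0 0;0 0 0 0"

```text
t: 22.48
eef_pos: [545.4, -114.9, 186.7]
tcp_rot: [3.141, 0.0, 1.663]
ft_force: [-0.2, -0.0, 0.1]
opening: 0.004
grip_force: 0.0
```

Call:
drive_tool --deltas ".01 0 0 0;0 0 0 0;0 0 0 0"

```text
t: 22.73
eef_pos: [546.2, -114.8, 186.6]
tcp_rot: [3.142, -0.0, 1.663]
ft_force: [-0.1, 0.5, -0.1]
opening: 0.005
grip_force: 0.0
```

Call:
drive_tool --deltas ".01 0 0 0;0 0 0 0;0 0 0 0"

```text
t: 22.98
eef_pos: [547.2, -114.9, 186.6]
tcp_rot: [3.142, -0.0, 1.663]
ft_force: [-0.2, -0.2, 0.0]
opening: 0.005
grip_force: 0.1
```

Call:
drive_tool --deltas ".01 0 0 0;0 0 0 0;0 0 0 0"

```text
t: 23.23
eef_pos: [548.3, -114.8, 186.7]
tcp_rot: [3.141, 0.0, 1.663]
ft_force: [-0.5, -0.4, -1.2]
opening: 0.004
grip_force: 0.1
```

Call:
drive_tool --deltas ".01 0 0 0;0 0 0 0;0 0 0 0"

```text
t: 23.48
eef_pos: [549.1, -114.8, 186.6]
tcp_rot: [-3.141, -0.0, 1.663]
ft_force: [-1.5, 0.4, 0.4]
opening: 0.008
grip_force: 0.8
```

Call:
drive_tool --deltas ".003 0 0 0;0 0 0 0;0 0 0 0;0 0 0 0;0 0 0 0"

```text
t: 23.9
eef_pos: [549.2, -114.8, 186.6]
tcp_rot: [-3.141, -0.0, 1.663]
ft_force: [-5.0, 0.6, 1.3]
opening: 0.009
grip_force: 2.4
```

Call:
drive_tool --deltas "-.002 0 0 0;0 0 0 0;-.002 0 0 0;0 0 0 0;-.001 0 0 0;0 0 0 0;-.001 0 0 0;0 0 0 0;-.001 0 0 0;0 0 0 0"

```text
t: 24.73
eef_pos: [549.0, -114.9, 186.7]
tcp_rot: [3.141, 0.0, 1.663]
ft_force: [-0.8, 0.3, 0.1]
opening: 0.005
grip_force: 0.4
```

Call:
drive_tool --deltas "-.001 0 0 0;0 0 0 0;-.001 0 0 0;0 0 0 0;-.001 0 0 0;0 0 0 0;-.001 0 0 0;0 0 0 0;-.002 0 0 0;0 0 0 0"

```text
t: 25.57
eef_pos: [548.2, -114.8, 186.7]
tcp_rot: [3.141, -0.0, 1.663]
ft_force: [-0.5, -0.5, -0.4]
opening: 0.005
grip_force: 0.0
```

Call:
drive_tool --deltas "-.002 0 0 0;-.003 0 0 0;-.005 0 0 0;-.01 0 0 0;-.02 0 0 0;-.1 0 0 0;-.3 0 0 0;-.3 0 0 0;-.1 0 0 0;0 0 0 0"

```text
t: 26.4
eef_pos: [462.0, -114.6, 187.0]
tcp_rot: [-3.141, -0.0, 1.662]
ft_force: [0.9, 0.0, -0.0]
opening: 0.002
grip_force: 0.0
```

```bash
python3 - <<'E'
from h import *
from scipy.optimize import least_squares
p=env.camera_params('scene')
s,im,d,_=grab('scene');uv,P=cloud('scene',None,p,d);print(s['t'],s['eef_pos'])
for z0,z1,n in((36,52,'low'),(165,186,'top')):
    Q=P[(P[:,2]>z0)&(P[:,2]<z1)&(P[:,1]>-130)&(P[:,1]<-5)&(P[:,0]>530)&(P[:,0]<610)]
    f=lambda c:Q[:,0]-c[0]-c[1]*(Q[:,1]+60)
    r=least_squares(f,[555,-.09],loss='cauchy',f_scale=1.5)
    print(n,len(Q),'yaw',np.degrees(np.arctan(-r.x[1])).round(2),'x(-60)',r.x[0].round(1),'x(-135)',(r.x[0]-75*r.x[1]).round(1))
E
```

```text
26.4 [ 461.99814406 -114.64032252  187.01801766]
low 280 yaw 3.9 x(-60) 551.7 x(-135) 556.8
top 192 yaw 3.25 x(-60) 552.9 x(-135) 557.1
```

```bash
python3 -c "
from cell import env
print(env.job_done())"
```

```text
the job is handed in; nothing more can be done
None
```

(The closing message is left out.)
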